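# Move a drying fossil slab to its specimen tray with a lifting spatula

### The arm

A 6-joint arm with a two-finger parallel gripper is mounted at the origin on the work surface. World frame = base frame: x ahead of the robot, y to its left, z up, the work surface at z = 0. Lengths are in m, angles in rad, forces in N, time in s.
With the tool pointing down it reaches from about 0.275 to 0.875 m from the base axis. Payload 12.5 kg.
Tool frame: the origin (TCP) lies at the very end of the fingers, on their centre line; the grasp point (between the pads) lies 19 mm behind it; z points along the fingers, y is the line along which they close (so a half turn about z gives the same grasp; the last joint's range is limited). The gripper opens to 85 mm and grips with 20 to 120 N. Pads are 22 mm wide; open, the fingers measure 114 mm over their backs; the gripper's body (76 mm by 85 mm) begins 54 mm behind the grasp point. The pads swing forward as they close: fully open they stand 13 mm farther back than shut.
Start: joints at [-1.384, 0.351, 1.652, -0, 1.139, -0.085], TCP at [0.148, -0.53, 0.231] pointing down, gripper open.
Joint ranges: [-2.75, 2.75], [-0.79, 2.1], [0.01, 2.65], [-1.57, 4.71], [0.07, 3.14], [-2.87, 2.87]. Speed limits (rad/s): [2.22, 2.22, 2.79, 3.14, 3.14, 3.14].

### API

Orientations are given as a unit quaternion [x, y, z, w].
In Python, from bench import env gives the robot as it stands. The module is installed in compiled form; this text tells all that it offers. Calls block until the motion is done:
- env.movep(position, orientation): joint-space move of the TCP to a pose.
- env.move_linear(position, v=0.15, attitude=None, threshold=None): straight line of the TCP; attitude=None keeps the orientation; v is the mean speed in m/s. With threshold (N) it stops when the force on the tool has changed by that much, and returns True; else False.
- env.move_j(angles): joint-space move.
- env.open() and env.grab(): open the fingers fully, or close them until they stop; the grip force is fixed at half the most.
- env.dwell(seconds).
- env.solve_ik(position, orientation): joint angles nearest the present ones, or None.
- env.camera(name): name is "side" or "top" or "wrist"; returns the picture (400x640x3 uint8, blue, green, red); there is no depth.
- env.get_calibration(name): a dict with "vfov" (degrees; the focal length in pixels is half the picture's height over the tangent of half this angle, whatever the lens; pixels are square), "cx", "cy" (the principal point, pixels), "rvec" (rotation vector, rad) and "tvec" (3), from world to camera coordinates, as OpenCV has them. Camera axes: x right, y down, z forward; pixel columns grow to the right and rows downward; lengths in m; the calibration is good to about 2 mm. A picture is of the moment at which its call begins: read the wrist's pose just before it. get_calibration takes no time and is no camera call; for the wrist camera it gives the pose at the moment of the call.
A pose or a line that the arm cannot do raises env.PlanningError and nothing moves.
- env.job_done(): hands the job in; it is judged then, once.
Readings, each from a call of its own:
- env.read_clock(): time.
- env.read_q(): joint angles.
- env.read_joint_velocities(): joint speeds.
- env.read_joint_efforts(): joint torques, N m.
- env.read_tool_pos(): TCP position.
- env.read_tool_rot(): TCP orientation.
- env.read_ft_force(): force on the tool from outside, world axes, zero at the start.
- env.read_torque(): the same for the moment, N m.
- env.read_grip_width(): opening from 0.0 (shut) to 1.0 (fully open).
- env.read_gripper_force(): force on a finger pad.
Only numpy, scipy, OpenCV 4.12 (cv2) and the standard library are available. Lean on these libraries where they do the work, as an engineer would, in place of code of your own. Each camera call takes 0.05 s, during which the arm holds its last target. There are 200 camera calls.

### The job

The fossil slab on the sloping rack is freshly consolidated and must not be touched with the gripper. Slide the spatula's blade up between the rack's rails under the slab, lift the slab off, and set it down gently, face up, centred and square on the two foam strips in the white tray, then draw the blade out and lay the spatula flat on the blue mat again. Leave the sanding block, the glue bottle and the green power unit where they are.

Things in the scene. Friction and masses are not known exactly. Their poses are not given: they have to be found in the camera images.
- spatula: Lifting spatula, 0.22 kg, flat on the mat at first. Origin: centre of the underside of its steel blade (96 long x 48 wide x 4 mm); x to the blade's tip, z out of its upper face. Upright heel plate at the blade's rear, 16 mm high, front face at x = -44. Behind it a neck rises to a dark wooden handle, a bar along x from -149 to -67, 20 wide, 24 high, centred at z = 40 mm.
- spatula_grip (a point): The place to grip the spatula: on the handle's centre line, at x = -95, y = 0, z = 40 mm of the spatula's frame; axes as the spatula's. Fingers close across y (20 mm).
- fossil: Sand-coloured stone slab with a brown ammonite in relief on its upper face, 100 (x) x 110 (y) x 10 mm, with the relief about 8 mm more, about 0.22 kg. Origin: centre of its underside; z out of the upper face. It starts on the rack's rails, its x axis pointing up the slope.
- rack: Fixed plywood rack. Origin on the bench below mid-bed; x level, to its high end away from the robot. Two rails 134 long, 25 wide rise to +x at 30 degrees; gap between them 70 mm (y -35 to 35). At the low end each rail has a red stop 8 mm high, its face 52 mm down the slope from mid-bed; between the stops the gap is open. Under the rail tops the gap is clear to 30 mm deep (cross bars).
- rack_bed (a point): Middle of the rack's sloping bed: in the plane of the rails' tops, 150 mm above the bench, halfway between the rails; axes as rack (level, not sloping). The slab's underside centre starts here within a few mm.
- tray: Fixed white tray, 150 (x) x 190 (y) mm. Origin at bench level under its middle; x from its open front (robot side) to its back wall. Floor 6 mm thick; walls 40 mm high at back and sides, none in front. Two dark grey foam strips along x on the floor, each 120 x 25 mm, tops 28 mm above the bench, gap between them 70 mm (y -35 to 35).
- tray_bed (a point): Middle of the tray's bed: halfway between the foam strips, at the height of their tops (28 mm above the bench); axes as tray. The slab's underside centre belongs here, with its x axis along the strips.
- mat: Blue mat fixed on the bench, 270 (x) x 130 (y) x 3 mm. Origin: centre of its underside.
- sanding_block: Blue and grey sanding block, 100 x 70 x 26 mm, bystander. Origin: centre of its underside.
- glue_bottle: White plastic bottle, 52 mm across, 140 mm high, bystander. Origin: centre of its underside.
- power_unit: Olive green power unit with a yellow knob on top, 120 x 100 x 101 mm, bystander. Origin: centre of its underside.
Not all that is in view belongs to the job. What is shaped like the tray but purple is not meant.

How it is judged:
On the way, in this order (a step that is already met when the one before it is completed fails the run):
1. the slab is lifted clear of the rack, carried by the spatula (contact force between fossil and spatula above 0.3 N and contact force between fossil and rack below 0.02 N and z of fossil in the frame of rack_bed above 0.015 m), for 0.3 s.
2. the slab lies face up, centred and square on both foam strips of the tray, and the spatula no longer touches it (x of fossil in the frame of tray_bed between -0.022 and 0.022 m and y of fossil in the frame of tray_bed between -0.015 and 0.015 m and z of fossil in the frame of tray_bed between -0.005 and 0.005 m and angle between fossil's own z axis and vertical below 0.1 rad and angle between the x axis of fossil and the x axis of tray_bed, either way round below 0.2 rad and contact force between fossil and spatula below 0.02 N and contact force between fossil and tray above 0.3 N), for 0.2 s.
At the end, for the whole second after the job is handed in: Slab face up on both foam strips: within 22 mm (along), 15 mm (across), 5 mm (height) of tray_bed, tilt under 0.1 rad, square within 0.2 rad, clear of the spatula. Spatula flat on the mat: origin under 110/60 mm (mat x/y) from its centre, grip under 140/65 mm, lower than 8 mm. Both at rest (all of step 2 and x of spatula in the frame of mat between -0.11 and 0.11 m and y of spatula in the frame of mat between -0.06 and 0.06 m and x of spatula_grip in the frame of mat between -0.14 and 0.14 m and y of spatula_grip in the frame of mat between -0.065 and 0.065 m and height (world z) of spatula below 0.008 m and angle between spatula's own z axis and vertical below 0.1 rad and linear speed of each of spatula, fossil below 0.02 m/s); the robot touches nothing.
It fails at once if the gripper or arm touches the slab (contact force between any of the fingers, the arm and fossil above 0.3 N).
It fails at once if the slab is set down or knocked hard (over 25 N against the tray) (contact force between fossil and tray above 25 N).
It fails at once if the slab is tipped more than 0.9 rad from level (angle between fossil's own z axis and vertical above 0.9 rad).
It fails at once if the sanding block, glue bottle or power unit is moved more than 25 mm (distance of any of sanding_block, glue_bottle, power_unit from where it was at the start of the episode above 0.025 m).
It also fails if it takes over 64 s, if anything falls off the work surface, if the arm or the gripper's body presses on something with over 40 N, if the wrist force passes 120 N, or if a joint passes its speed limit or range.

## Working session

There is one attempt and no reset: what is moved stays moved. The work goes in short steps, each a Python script; the robot and the scene stay as the last script left them, time stands still between calls to the robot, and variables do not carry over. Pictures are saved under pics/ and viewed, at most 12 in all, crops included, and the job is handed in when it is done.

```bash
mkdir -p pics
cat > h.py <<'E'
import numpy as np, cv2
from bench import env
from scipy.spatial.transform import Rotation as R
def cal(n):
    c=env.get_calibration(n); f=200/np.tan(np.radians(c["vfov"])/2)
    K=np.array([[f,0,c["cx"]],[0,f,c["cy"]],[0,0,1]]); M=cv2.Rodrigues(np.array(c["rvec"],float))[0]
    return K,M,np.array(c["tvec"],float).ravel()
def ray(C,uv):
    K,M,t=C; d=M.T@np.linalg.solve(K,[uv[0],uv[1],1.]); return -M.T@t,d
def onz(C,uv,z):
    o,d=ray(C,uv); return o+d*(z-o[2])/d[2]
def tri(C1,a,C2,b):
    o1,d1=ray(C1,a);o2,d2=ray(C2,b)
    s=np.linalg.lstsq(np.c_[d1,-d2],o2-o1,rcond=None)[0]
    p,q=o1+s[0]*d1,o2+s[1]*d2; return (p+q)/2,np.linalg.norm(p-q)
def proj(C,P):
    K,M,t=C; p=K@(M@np.asarray(P,float)+t); return p[:2]/p[2]
E
python3 - <<'E'
from h import *
print(env.read_clock())
for n in("side","top","wrist"):
    cv2.imwrite(f"pics/{n}0.png",env.camera(n)); c=env.get_calibration(n);print(n,c, ray(cal(n),(320,200))[0])
E
```

```text
0.0
side {'vfov': 44.067633215844246, 'cx': 317.06805919718204, 'cy': 194.3971938331151, 'rvec': array([ 2.13756919, -0.34361764,  0.17750732]), 'tvec': array([-0.44181969,  0.21630361,  1.49387944])} [ 0.07510798 -1.20531765  1.00758912]
top {'vfov': 57.08874615669024, 'cx': 314.65481382558426, 'cy': 197.77869236799214, 'rvec': array([ 2.0958208 , -2.13804218,  0.22379144]), 'tvec': array([0.06094847, 0.53154133, 0.94820322])} [0.32970891 0.05908259 1.03592544]
wrist {'vfov': 70.67200737288232, 'cx': 316.50597843068164, 'cy': 203.50996214233865, 'rvec': array([-2.28160927,  1.73203756,  0.29178685]), 'tvec': array([-0.54855982, -0.04193355,  0.38038278])} [ 0.2284549 -0.5065376  0.372284 ]
```

View pics/top0.png

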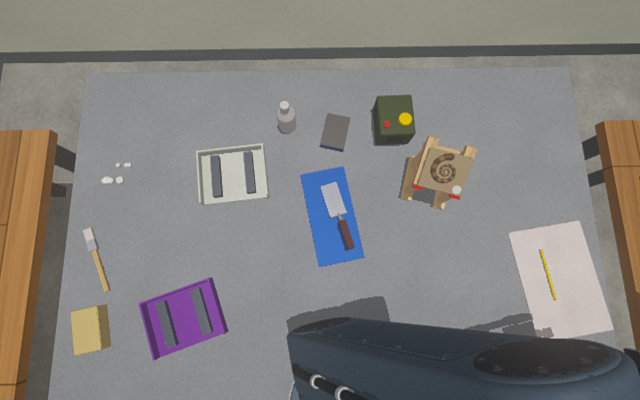

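View pics/side0.png

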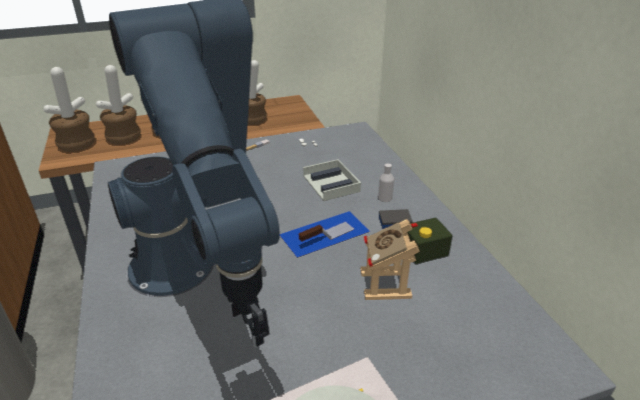

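Top view: the white tray is at (232,175). The purple one at (183,318) has the same shape but the wrong colour, so the white one is the one meant. The mat is at (332,217), with the spatula blade at (334,199) and its handle at (346,234). The rack with the slab is at (440,172), its red stops toward (425,188)/(455,196). The power unit (394,120), sanding block (335,132) and bottle (286,118) are bystanders. A whitish knob near (457,190) at the rack's low end needs a closer look.

Run:
```python
from h import *
C=cal("top")
for n,uv,z in [("tray",(232,175),.0),("blade",(334,199),.005),("handle",(346,236),.05),("mat",(332,217),.003),("slab",(444,171),.16),("knob",(457,190),.15),("pu",(394,115),.1),("sb",(335,130),.026),("bot",(285,105),.14)]:
    print(n,onz(C,uv,z).round(3))
I=cv2.imread("pics/top0.png")
h=cv2.cvtColor(I,cv2.COLOR_BGR2HSV)
m=cv2.inRange(h,(100,150,80),(125,255,255)); cs=cv2.findContours(m,0,2)[0]; c=max(cs,key=cv2.contourArea)
b=cv2.boxPoints(cv2.minAreaRect(c)); print("mat",b, [onz(C,p,.003).round(3) for p in b])
cv2.imwrite("pics/crop0.png",np.hstack([cv2.resize(I[80:220,360:500],(400,400),interpolation=2),cv2.resize(I[110:250,190:330],(400,400),interpolation=2)]))
# wrist views reachable?
for p in [(.55,-.22,.35),(.45,.0,.3)]:
    for yaw in (0,np.pi/2,-np.pi/2,np.pi):
        q=(R.from_euler('z',yaw)*R.from_euler('x',np.pi)).as_quat(); print(p,yaw,env.solve_ik(p,q))
print(R.from_quat(env.read_tool_rot()).as_matrix().round(2))
```

```text
tray [0.616 0.289 0.   ]
blade [ 0.538 -0.005  0.005]
handle [ 0.427 -0.032  0.05 ]
mat [0.487 0.002 0.003]
slab [ 0.572 -0.27   0.16 ]
knob [ 0.526 -0.302  0.15 ]
pu [ 0.75 -0.17  0.1 ]
sb [ 0.739 -0.013  0.026]
bot [0.765 0.124 0.14 ]
mat [[299.80905 175.09285]
 [344.41116 165.70293]
 [363.5836  256.7719 ]
 [318.98148 266.1618 ]] [array([0.611, 0.092, 0.003]), array([ 0.637, -0.039,  0.003]), array([ 0.373, -0.083,  0.003]), array([0.35 , 0.042, 0.003])]
(0.55, -0.22, 0.35) 0 [-4.59085703e-01  3.41259486e-01  1.37329121e+00 -4.44089210e-16
  1.42704196e+00  1.11171062e+00]
(0.55, -0.22, 0.35) 1.5707963267948966 [-0.4590857   0.34125949  1.37329121  0.          1.42704196 -0.4590857 ]
(0.55, -0.22, 0.35) -1.5707963267948966 [-4.59085703e-01  3.41259486e-01  1.37329121e+00 -4.44089210e-16
  1.42704196e+00  2.68250695e+00]
(0.55, -0.22, 0.35) 3.141592653589793 [-0.4590857   0.34125949  1.37329121  0.          1.42704196 -2.02988203]
(0.45, 0.0, 0.3) 0 [-1.03518118e-01  9.44494215e-02  1.80275401e+00 -4.44089210e-16
  1.24438922e+00  1.46727821e+00]
(0.45, 0.0, 0.3) 1.5707963267948966 [-0.10351812  0.09444942  1.80275401  0.          1.24438922 -0.10351812]
(0.45, 0.0, 0.3) -1.5707963267948966 None
(0.45, 0.0, 0.3) 3.141592653589793 [-0.10351812  0.09444942  1.80275401  0.          1.24438922 -1.67431444]
[[ 0.96  0.27 -0.  ]
 [ 0.27 -0.96  0.  ]
 [ 0.   -0.   -1.  ]]
```

View pics/crop0.png

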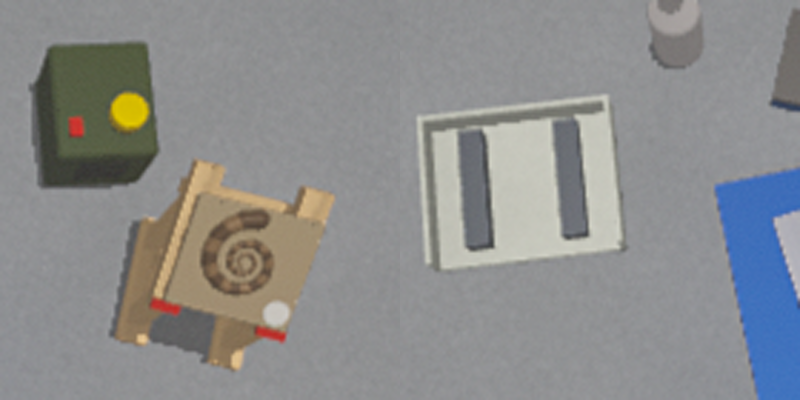

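The crop confirms the white tray with two grey strips, its open front toward the robot. It also shows the slab on the rack, yawed about -20°, with red stops at the low end and a white blob on one slab corner. Next, close wrist views in pairs.

```bash
cat >> h.py <<'E'
def down(yaw,pitch=0):  # tool x along spatula x (yaw), pitch = nose-up
    return (R.from_euler('z',yaw)*R.from_euler('y',-pitch)*R.from_euler('x',np.pi)).as_quat()
def tcp_of(o,yaw,pitch,g):  # TCP from spatula origin; g = TCP in spatula frame
    return np.asarray(o)+(R.from_euler('z',yaw)*R.from_euler('y',-pitch)).apply(g)
E
python3 - <<'E'
from h import *
import pickle
V={}
C=cal("wrist"); print("cam fwd",(C[1].T@[0,0,1]).round(3))
def look(n,c,z,yaw):
    p=np.array([*c,0])-.083*np.array([np.cos(yaw),np.sin(yaw),0])+[0,0,z]
    try: env.movep(p,down(yaw))
    except env.PlanningError as e: print(n,e); return
    C=cal("wrist"); I=env.camera("wrist"); V[n]=(C,I); cv2.imwrite(f"pics/{n}.png",I); print(n,env.read_clock(),env.read_tool_pos())
look("ra",(.57,-.33),.33,-.35)
look("rb",(.57,-.20),.33,-.35)
look("ta",(.61,.23),.30,.07)
look("tb",(.61,.34),.30,.07)
look("sa",(.49,.05),.27,.2)
look("sb",(.49,-.05),.27,.2)
pickle.dump(V,open("v.pkl","wb"))
cv2.imwrite("pics/m1.png",np.vstack([np.hstack([cv2.resize(V[a][1],(400,250),interpolation=3) for a in r]) for r in (("ra","rb"),("ta","sb"))]))
E
```

```text
cam fwd [-0.314 -0.086 -0.946]
ra 1.7667 [ 0.49152718 -0.30217354  0.32970946]
rb 2.4 [ 0.49199088 -0.17218039  0.33002368]
ta 3.925 [0.52766356 0.22309381 0.30012338]
tb 4.4917 [0.52743985 0.33351448 0.29990586]
sa 5.775 [0.40930901 0.0339369  0.27023407]
sb 6.3083 [ 0.40897562 -0.06599403  0.26991862]
```

View pics/m1.png

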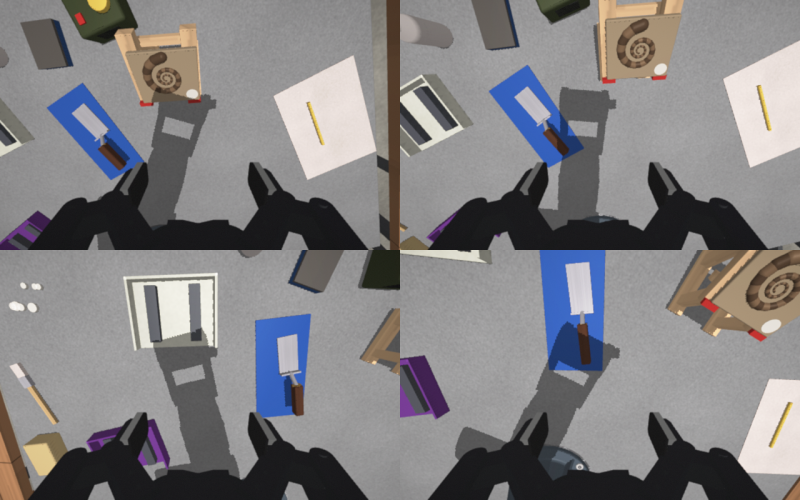

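The montage (full-size pixels are twice these values) shows:
- ra: slab near (165,78), with the red stops at (147,103) and (193,99).
- rb: the same rack at (640,45).
- ta: tray strips at (152,313) and (196,311).
- sb: blade at (579,288), handle at (585,342).

No fittings are hidden. Next come masks and triangulation.

```bash
cat > m.py <<'E'
from h import *
import pickle
V=pickle.load(open("v.pkl","rb"))
def comps(I,lo,hi,amin,win=None):
    h=cv2.cvtColor(I,cv2.COLOR_BGR2HSV); m=cv2.inRange(h,lo,hi)
    if win: w=np.zeros_like(m); x0,y0,x1,y1=win; w[y0:y1,x0:x1]=255; m&=w
    m=cv2.morphologyEx(m,cv2.MORPH_OPEN,np.ones((2,2)))
    return [c for c in sorted(cv2.findContours(m,0,1)[0],key=cv2.contourArea,reverse=True) if cv2.contourArea(c)>=amin]
E
python3 - <<'E'
from m import *
H=lambda n,x,y:cv2.cvtColor(V[n][1],cv2.COLOR_BGR2HSV)[y,x]
print("slab",H("ra",270,180),H("ra",385,100),"rail",H("ra",248,90),H("ra",330,85),H("ra",262,150))
print("strip",H("ta",303,125+0),H("ta",391,120),H("ta",391,165),"floor",H("ta",345,120), "blade",H("sb",358,70),"handle",H("sb",370,190),"shad mat",H("sb",340,200))
for n in("ra","rb"):
    for lo,hi in(((0,170,90),(8,255,255)),((172,170,90),(180,255,255))):
        for c in comps(V[n][1],lo,hi,20): print(n,"red",cv2.minAreaRect(c),cv2.contourArea(c))
def rects(n,what,lo,hi,a,win):
    for c in comps(V[n][1],lo,hi,a,win)[:3]:
        r=cv2.minAreaRect(c); print(n,what,cv2.contourArea(c),np.round(r[0],1),np.round(r[1],1),round(r[2],1))
for n,w in(("ta",(190,40,460,210)),("tb",(190,40,560,210))): rects(n,"strip",(0,0,50),(180,60,120),200,w)
for n in("sa","sb"):
    rects(n,"handle",(0,90,20),(15,255,110),200,(200,0,600,260)); rects(n,"blade",(0,0,150),(180,50,255),200,(200,0,560,200))
big=lambda n,x,y,s:cv2.resize(V[n][1][y:y+150,x:x+200],(400,300),interpolation=3)
cv2.imwrite("pics/m2.png",np.vstack([np.hstack([big("ra",200,30,2),big("rb",280,0,2)]),np.hstack([big("ta",190,30,2),big("sb",260,40,2)])]))
E
```

```text
slab [150   3  86] [  0   2 149] rail [ 13 108  85] [150   2 156] [17 75 92]
strip [ 25  14 233] [165   3 154] [  0   0 155] floor [ 27  12 241] blade [  0   0 156] handle [165   3 171] shad mat [  0   2 160]
ra red ((129.20001220703125, 30.900009155273438), (19.677398681640625, 11.180339813232422), 63.43495178222656) 193.0
ra red ((235.0, 166.5), (7.0, 20.0), 90.0) 70.5
ra red ((312.0329895019531, 162.4619140625), (3.7760937213897705, 18.239242553710938), 85.91438293457031) 49.5
rb red ((334.5, 129.0), (8.0, 19.0), 90.0) 93.5
rb red ((415.00445556640625, 125.06639862060547), (4.789368152618408, 20.22177505493164), 86.18592071533203) 74.5
ta strip 3660.0 [297.5 182. ] [ 56. 101.] 90.0
ta strip 1580.0 [246.2 102.9] [92.5 19.5] 83.1
ta strip 415.0 [274.7  59.4] [ 32.4 138.6] 85.2
tb strip 3979.0 [300.  172.5] [110.  75.] -0.0
tb strip 1105.5 [390.7 105.9] [20.  89.2] 3.4
tb strip 673.5 [418.  104.7] [108.6  28.1] 87.9
sa handle 841.0 [370.2 166.6] [61.  15.2] 88.5
sa blade 26086.5 [474.5 100. ] [200. 171.] 90.0
sa blade 15581.0 [252. 100.] [200. 102.] 90.0
sa blade 2820.0 [363.6  87.3] [95.7 37.3] 88.4
sb handle 919.0 [576.3  54.6] [35.2 82.9] 11.0
sb handle 824.5 [295.3 151. ] [63.4 14.6] 83.7
sb blade 30854.0 [442.5 100. ] [235. 200.] -0.0
sb blade 5680.0 [219. 100.] [200.  36.] 90.0
sb blade 2945.5 [289.3  69.7] [96.8 37.7] 83.9
```

View pics/m2.png

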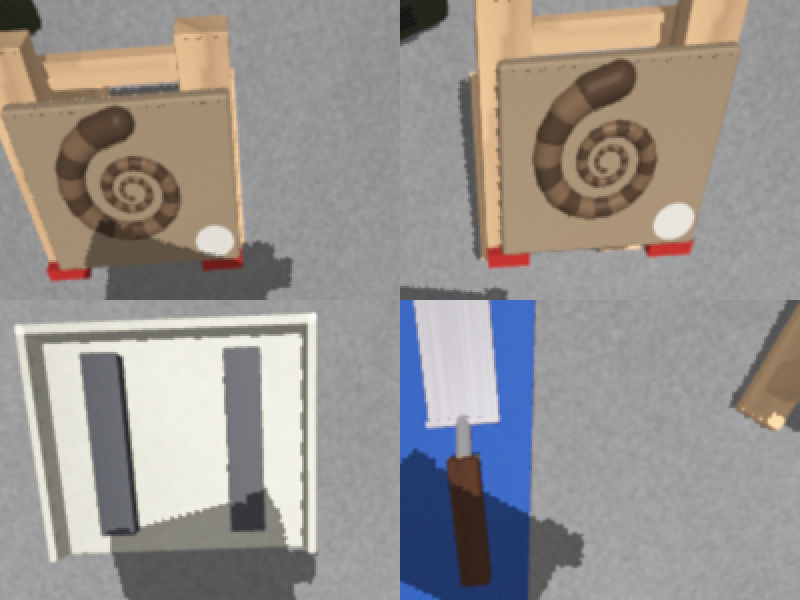

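Corners read from the crops, in full-image px:
- ra slab top: (203,82), (313,76), (227.5,163), (320,157).
- rb slab top: (330,30), (449,22), (331.5,126), (425,121.5).
- ta strips (from the crop): the left runs from (239,56) to (248,147), the right from (311,54) to (314,145).

Run:
```python
from m import *
ra,rb=V["ra"][0],V["rb"][0]
P={}
for n,a,b in [("TL",(203,82),(330,30)),("TR",(313,76),(449,22)),("BL",(227.5,163),(331.5,126)),("BR",(320,157),(425,121.5)),("redL",(235,166.5),(334.5,129)),("redR",(312,162.5),(415,125))]:
    p,e=tri(ra,a,rb,b); P[n]=p; print(n,p.round(4),round(e,4))
c=(P["TL"]+P["TR"]+P["BL"]+P["BR"])/4; up=(P["TL"]+P["TR"]-P["BL"]-P["BR"])/2; le=(P["TL"]-P["TR"]+P["BL"]-P["BR"])/2
print("slab top c",c.round(4),"up",up.round(4),np.linalg.norm(up),"left",le.round(4),np.linalg.norm(le))
for s in (-1,): print("yaw up",np.arctan2(up[1],up[0]),"yaw left",np.arctan2(-le[0],le[1]),"pitch",np.arctan2(up[2],np.hypot(*up[:2])))
r=P["redL"]-P["redR"]; print("yaw red",np.arctan2(-r[0],r[1]),np.linalg.norm(r))
# spatula
def rect(n,lo,hi,win,ok):
    for q in comps(V[n][1],lo,hi,200,win):
        r=cv2.minAreaRect(q)
        if ok(r): return q,r
S={}
for n in("sa","sb"):
    h=rect(n,(0,90,20),(15,255,110),(200,80,500,260),lambda r:max(r[1])<80)
    b=rect(n,(0,0,150),(180,50,255),(200,0,560,200),lambda r:80<max(r[1])<120)
    S[n]=(h[1],b[1],b[0])
sa,sb=V["sa"][0],V["sb"][0]
hc,e=tri(sa,S["sa"][0][0],sb,S["sb"][0][0]); print("handle c",hc.round(4),e)
bc,e=tri(sa,S["sa"][1][0],sb,S["sb"][1][0]); print("blade c(+neck)",bc.round(4),e)
for n,C in(("sa",sa),("sb",sb)):
    out=[]
    for k,z in((0,.055),(1,.007)):
        pts=cv2.boxPoints(S[n][k]); pts=pts[np.argsort(pts[:,1])]
        f,bk=pts[:2].mean(0),pts[2:].mean(0); F,B=onz(C,f,z),onz(C,bk,z); d=F-B
        print(n,k,"front",F.round(4),"back",B.round(4),"len",np.linalg.norm(d).round(4),"yaw",np.arctan2(d[1],d[0]).round(3))
# strips
for n in("ta","tb"):
    h=cv2.cvtColor(V[n][1],cv2.COLOR_BGR2HSV); print(n,h[100,240],h[90,311])
    for q in comps(V[n][1],(105,15,25),(135,90,140),300,(180,40,470,170)):
        r=cv2.minAreaRect(q); pts=cv2.boxPoints(r); pts=pts[np.argsort(pts[:,1])]
        F,B=onz(V[n][0],pts[:2].mean(0),.028),onz(V[n][0],pts[2:].mean(0),.028); d=F-B
        print(n,np.round(r,1) if 0 else (r[0],r[1]),"c",((F+B)/2).round(4),"len",np.linalg.norm(d).round(4),"yaw",np.arctan2(d[1],d[0]).round(3))
```

```text
TL [ 0.6292 -0.234   0.1734] 0.0
TR [ 0.5973 -0.3362  0.1781] 0.0004
BL [ 0.5459 -0.2083  0.1376] 0.0017
BR [ 0.5125 -0.3137  0.1258] 0.0024
redL [ 0.5392 -0.2108  0.1257] 0.0009
redR [ 0.5109 -0.3021  0.1247] 0.0007
slab top c [ 0.5712 -0.2731  0.1537] up [ 0.084  -0.0241  0.0441] 0.09790115290104139 left [0.0327 0.1038 0.0036] 0.10888373583552524
yaw up -0.27876031310315114 yaw left -0.3047190030515516 pitch 0.466905023722318
yaw red -0.30098574981459464 0.09558558580992772
handle c [ 0.4322 -0.0329  0.044 ] 0.00014174003375394295
blade c(+neck) [ 0.5281 -0.0051  0.0064] 0.0007636826078678606
sa 0 front [ 0.4706 -0.0195  0.055 ] back [ 0.3945 -0.042   0.055 ] len 0.0793 yaw 0.288
sa 1 front [0.5816 0.0107 0.007 ] back [ 0.4679 -0.0224  0.007 ] len 0.1185 yaw 0.283
sb 0 front [ 0.4706 -0.0226  0.055 ] back [ 0.3948 -0.0449  0.055 ] len 0.079 yaw 0.286
sb 1 front [0.5807 0.0101 0.007 ] back [ 0.4706 -0.0221  0.007 ] len 0.1147 yaw 0.285
ta [113  18 111] [113  16 125]
ta ((245.9268341064453, 102.84146881103516), (90.22257232666016, 18.883792877197266)) c [0.6064 0.3272 0.028 ] len 0.117 yaw 0.105
ta ((313.9649658203125, 131.26358032226562), (27.159700393676758, 15.03058910369873)) c [0.5774 0.2312 0.028 ] len 0.0376 yaw 0.115
tb [150   2 157] [ 25  12 238]
tb ((391.4272155761719, 105.91934204101562), (19.128707885742188, 88.90879821777344)) c [0.616  0.2374 0.028 ] len 0.1164 yaw 0.103
tb ((325.0, 136.0), (32.0, 14.0)) c [0.5714 0.3261 0.028 ] len 0.0448 yaw 0.08
```

```bash
cat > plan.py <<'E'
from m import *
G=np.array([-.090,0,.021])
SP=np.array([.535,-.0035,.003]); SY=.286          # spatula on mat
SL=np.array([.5764,-.2738,.149]); RY=-.30; PI=np.pi/6   # slab underside centre
TR=np.array([.611,.282,.028]); TY=.104
def rackpt(s,n): return SL+(R.from_euler('z',RY)*R.from_euler('y',-PI)).apply([s,0,n])
def pose(o,y,p): return tcp_of(o,y,p,G),down(y,p)
E
python3 - <<'E'
from plan import *
p,e=tri(V["ta"][0],(312.5,99.3),V["tb"][0],(391.4,105.9)); print("right strip",p.round(4),e)
L=[("grip",*pose(SP,SY,0)),("up",*pose(SP+[0,0,.15],SY,0)),("preup",*pose(rackpt(-.125,-.018)+[0,0,.12],RY,PI)),("pre",*pose(rackpt(-.125,-.018),RY,PI)),("ins",*pose(rackpt(-.0085,-.018),RY,PI)),("lift",*pose(rackpt(-.0085,.017),RY,PI)),("up2",*pose(rackpt(-.0085,.017)+[0,0,.1],RY,.15)),
 ("trayup",*pose(TR+[0,0,.15],TY,.1)),("tray",*pose(TR+[-.006,0,-.013],TY,0)),("out",*pose(TR+[-.146,0,-.013],TY,0))]
for n,a,b in L: q=env.solve_ik(a,b); print(n,a.round(3),None if q is None else np.round(q,2))
env.movep(L[0][1]+[0,0,.1],L[0][2]); 
C=cal("wrist");I=env.camera("wrist");cv2.imwrite("pics/g0.png",I)
env.move_linear(L[0][1],v=.12); env.grab(); print(env.read_grip_width(),env.read_gripper_force())
env.move_linear(L[0][1]+[0,0,.12],v=.12); print(env.read_grip_width(),env.read_ft_force(),env.read_torque(),env.read_clock())
cv2.imwrite("pics/g1.png",env.camera("wrist")); pickle.dump((cal("wrist"),env.read_tool_pos(),env.read_tool_rot()),open("g1.pkl","wb")); cv2.imwrite("pics/g1s.png",env.camera("side"))
cv2.imwrite("pics/m3.png",np.vstack([np.hstack([cv2.resize(cv2.imread(f"pics/{a}.png"),(400,250),interpolation=3) for a in r]) for r in (("g0","g1"),("g1s","g1s"))]))
E
```

```text
right strip [0.6196 0.2362 0.0218] 0.0013679131938835213
grip [ 0.449 -0.029  0.024] [-0.17  0.53  2.04 -0.    0.57  1.12]
up [ 0.449 -0.029  0.174] [-0.17  0.25  1.96 -0.    0.94  1.12]
preup [ 0.397 -0.218  0.164] [-0.73  0.11  2.29  0.69  0.33  0.53]
pre [ 0.397 -0.218  0.044] [-0.73  0.44  2.35  2.13  0.25 -0.95]
ins [ 0.493 -0.248  0.102] [-0.63  0.4   2.1   0.86  0.21  0.43]
lift [ 0.477 -0.243  0.133] [-0.64  0.31  2.12  0.7   0.26  0.59]
up2 [ 0.473 -0.242  0.267] [-0.58  0.21  1.76  0.05  1.03  1.27]
trayup [0.52  0.272 0.19 ] [ 0.42  0.42  1.66 -0.04  0.96  1.9 ]
tray [0.515 0.273 0.036] [ 0.41  0.67  1.69 -0.    0.78  1.87]
out [0.375 0.273 0.036] [ 0.53  0.52  2.01 -0.    0.62  1.99]
0.22156184561710868 60.587078332901
0.22387695388302345 [ 0.70496725 -0.38475565 -3.24872194] [-0.06181246  0.16192703  0.08217107] 9.7667
```

View pics/m3.png

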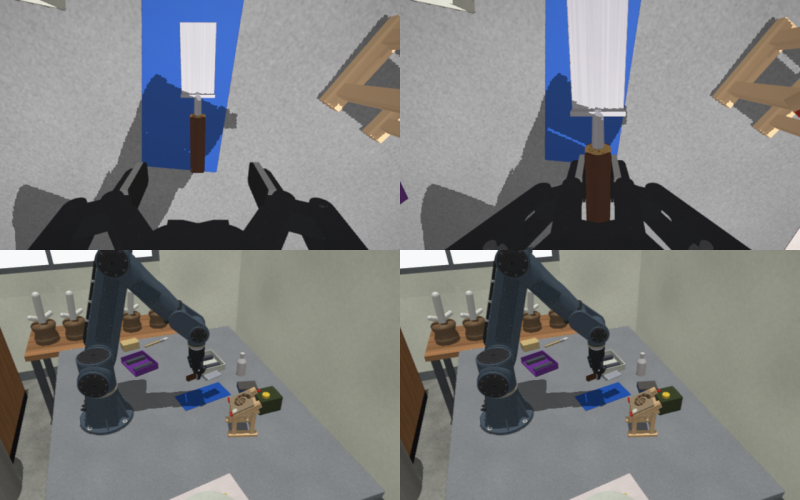

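g0 shows the handle at (197,143) centred between the open fingers. g1 shows the spatula held, its blade running straight ahead at (600,55). IK at the rack gives a near-singular wrist (q5≈0.2), so I'll set it back and regrip with the tool leaning 20° forward, after checking IK.

```bash
cat >> plan.py <<'E'
LEAN=np.radians(20)
G=np.array([-.090,0,.040])+.019*np.array([-np.sin(LEAN),0,-np.cos(LEAN)])
def pose(o,y,p): return tcp_of(o,y,p,G),down(y,p-LEAN)
RIM=pose
E
cat > ov.py <<'E'
from plan import *
def overlay(o,y,p,f):
    C=cal("wrist"); I=env.camera("wrist"); Q=(R.from_euler('z',y)*R.from_euler('y',-p))
    for P in [(x,s*.024,.004) for x in(-.044,-.02,.0,.02,.048) for s in(-1,1)]+[(-.067,s*.01,.052) for s in(-1,1)]:
        u=proj(C,o+Q.apply(P)); cv2.circle(I,tuple(int(v) for v in u.round()),2,(0,0,255),-1)
    cv2.imwrite(f,I)
E
python3 - <<'E'
from ov import *
L=[("grip",*pose(SP,SY,0)),("preup",*pose(rackpt(-.125,-.018)+[0,0,.12],RY,PI)),("pre",*pose(rackpt(-.125,-.018),RY,PI)),("ins",*pose(rackpt(-.0085,-.018),RY,PI)),("lift",*pose(rackpt(-.0085,.017),RY,PI)),("up2",*pose(rackpt(-.0085,.017)+[0,0,.1],RY,.15)),
 ("trayup",*pose(TR+[0,0,.15],TY,.1)),("tray",*pose(TR+[-.006,0,-.013],TY,0)),("out",*pose(TR+[-.146,0,-.013],TY,0)),("mat",*pose(SP,.18,0))]
ok=True
for n,a,b in L: q=env.solve_ik(a,b); ok&=q is not None; print(n,a.round(3),None if q is None else np.round(q,2))
assert ok
p0=env.read_tool_pos(); env.move_linear([.449,-.029,.0245],v=.12); env.open()
env.move_linear([.449,-.029,.10],v=.2)
g,q=L[0][1:]
env.movep(g+[0,0,.06],q); env.move_linear(g,v=.1); env.grab(); env.move_linear(g+[0,0,.12],v=.15)
env.dwell(.2); print(env.read_ft_force(),env.read_torque(),env.read_tool_pos()-g,env.read_clock())
overlay(SP+env.read_tool_pos()-g,SY,0,"pics/g2.png")
E
```

```text
grip [ 0.442 -0.031  0.025] [-0.1   0.65  1.84 -0.15  0.98  1.29]
preup [ 0.391 -0.216  0.162] [-0.64  0.19  2.08  0.09  0.7   1.16]
pre [ 0.391 -0.216  0.042] [-0.64  0.44  2.16  0.16  0.38  1.08]
ins [ 0.488 -0.246  0.1  ] [-0.58  0.46  1.89  0.08  0.63  1.23]
lift [ 0.471 -0.241  0.13 ] [-0.59  0.38  1.92  0.08  0.68  1.23]
up2 [ 0.467 -0.24   0.267] [-0.54  0.37  1.55 -0.05  1.42  1.34]
trayup [0.513 0.272 0.19 ] [0.38 0.57 1.44 0.07 1.37 1.82]
tray [0.509 0.272 0.037] [0.37 0.8  1.46 0.1  1.22 1.79]
out [0.369 0.272 0.037] [0.46 0.64 1.82 0.14 1.02 1.84]
mat [ 0.44  -0.021  0.025] [-0.1   0.65  1.84 -0.11  0.99  1.37]
[-0.0630661  -0.79888356 -2.28577223] [ 0.03528037 -0.18669094 -0.01175591] [-3.37350365e-04  3.75451961e-05  1.19342796e-01] 15.1333
```

View pics/g2.png

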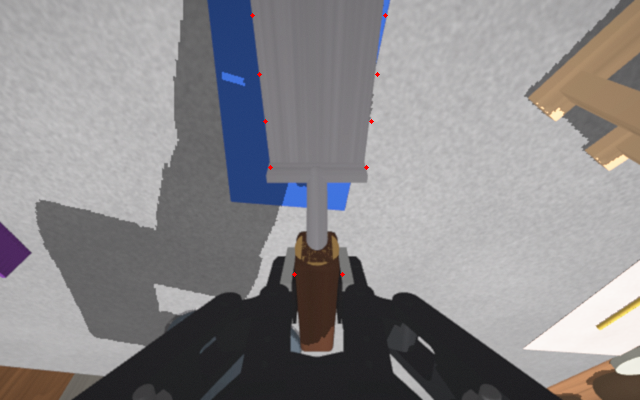

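The overlay agrees with the image: blade edges at (252,15)–(270,167) and (385,15)–(367,167), and the heel junction at row 167. The blade therefore sits where modelled to within about 2 mm, with no dip. On to the rack.

Run:
```python
from ov import *
env.move_linear(env.read_tool_pos()+[0,0,.05],v=.2)
a,q=pose(rackpt(-.125,-.018)+[0,0,.12],RY,PI); env.movep(a,q); env.dwell(.1)
C=cal("wrist"); I=env.camera("wrist")
for P in [(x,y,.01) for x in(-.05,.05) for y in(-.055,.055)]:
    u=proj(C,SL+(R.from_euler('z',RY)*R.from_euler('y',-PI)).apply(P)); cv2.circle(I,tuple(int(v) for v in u.round()),3,(0,0,255),-1)
cv2.imwrite("pics/p0.png",I)
env.move_linear(pose(rackpt(-.125,-.018),RY,PI)[0],v=.15); env.dwell(.2); print(env.read_ft_force(),env.read_clock())
cv2.imwrite("pics/p1.png",env.camera("wrist")); cv2.imwrite("pics/p1s.png",env.camera("side")[200:325,300:500])
cv2.imwrite("pics/p1t.png",env.camera("top")[100:225,340:540])
cv2.imwrite("pics/m4.png",np.vstack([np.hstack([cv2.resize(cv2.imread(f"pics/{a}.png"),(400,250),interpolation=3) for a in r]) for r in (("p0","p1"),("p1s","p1t"))]))
```

```text
[ 0.43934234  0.93527328 -2.29453957] 17.6917
```

View pics/m4.png

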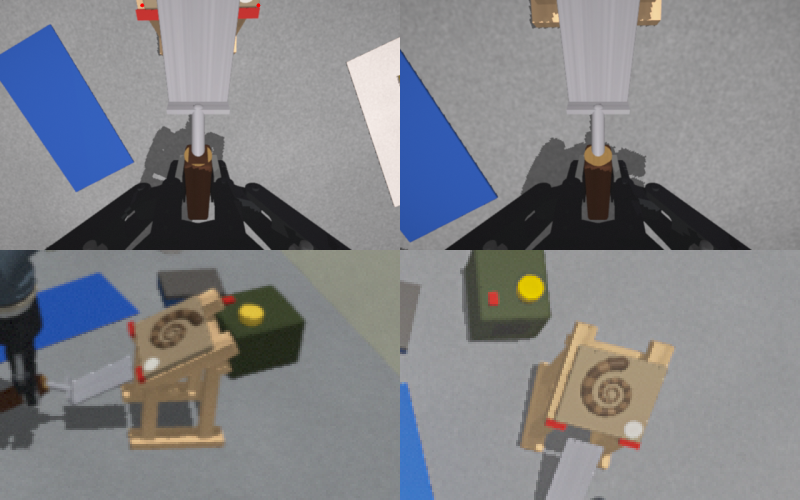

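p0 and p1 show the blade (598,50) centred between the rail ends at (545,12) and (650,12), and the slab corner marks on the true corners. The side crop shows the blade lined up with the gap. Insert, then lift.

Run:
```python
from ov import *
import sys
hit=env.move_linear(pose(rackpt(-.0085,-.018),RY,PI)[0],v=.05,threshold=4); print("hit",hit,env.read_tool_pos()-pose(rackpt(-.0085,-.018),RY,PI)[0],env.read_ft_force(),env.read_clock())
if hit: sys.exit()
env.move_linear(pose(rackpt(-.0085,.020),RY,PI)[0],v=.03); env.dwell(.2); print(env.read_ft_force(),env.read_torque(),env.read_clock())
o=rackpt(-.0085,.020)
env.move_linear(pose(o+[0,0,.04],RY,PI)[0],v=.05); env.dwell(.4)
cv2.imwrite("pics/l0.png",env.camera("wrist")); cv2.imwrite("pics/l0s.png",env.camera("side")[150:325,280:560]); print(env.read_ft_force(),env.read_torque(),env.read_clock())
cv2.imwrite("pics/m5.png",np.hstack([cv2.resize(cv2.imread(f"pics/{a}.png"),(400,250),interpolation=3) for a in("l0","l0s")]))
```

```text
hit False [-1.33096704e-04  4.99674435e-05 -7.36094485e-05] [ 0.70433332  0.65775058 -1.8814806 ] 20.325
[-0.09190088  0.04883418 -4.83792645] [ 0.18070505  0.61689673 -0.03138736] 21.9417
[ 0.83366608  0.55844361 -4.60153203] [0.15856693 0.58274676 0.00635969] 23.3917
```

View pics/m5.png

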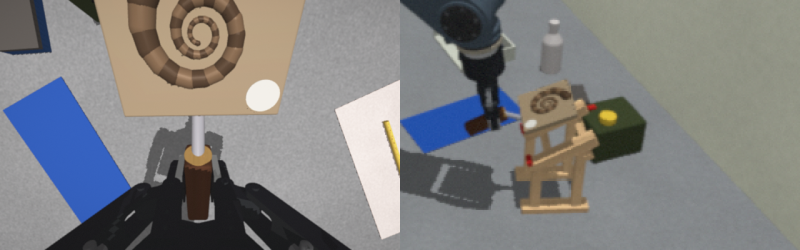

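Slab lifted, square on the blade: its low edge runs (125,115)–(284,113), about 3–4 mm to the right of the handle line at 198. I'll check its seating against the heel numerically.

Run:
```python
from plan import *
I=cv2.imread("pics/l0.png"); C=cal("wrist"); T,Q=env.read_tool_pos(),R.from_quat(env.read_tool_rot())
# spatula frame from tool
y=RY; S=R.from_euler('z',RY)*R.from_euler('y',-PI); o=T-S.apply(G)
for P in [(-.044,-.055,.014),(-.044,.055,.014),(-.044,0,.016),(-.047,0,.016),(-.047,-.024,.016),(-.047,.024,.016),(-.05,0,.016),(-.044,0,.02)]: print(P,proj(C,o+S.apply(P)).round(1))
for x in (280,335,250,400): print(x,[tuple(int(v) for v in I[r,x]) for r in range(176,196)])
h=cv2.cvtColor(I,cv2.COLOR_BGR2HSV); m=cv2.inRange(h,(8,50,90),(25,160,255)); 
for r in (100,130,160,175): 
    x=np.where(m[r])[0]; print(r,x.min(),x.max())
```

```text
(-0.044, -0.055, 0.014) [433.6 176. ]
(-0.044, 0.055, 0.014) [202.4 176. ]
(-0.044, 0, 0.016) [318.  178.4]
(-0.047, 0, 0.016) [317.9 183.6]
(-0.047, -0.024, 0.016) [368.3 183.6]
(-0.047, 0.024, 0.016) [267.6 183.6]
(-0.05, 0, 0.016) [317.9 188.7]
(-0.044, 0, 0.02) [318.  183.2]
280 [(132, 163, 187), (132, 163, 187), (131, 162, 186), (132, 162, 187), (131, 162, 186), (131, 162, 186), (131, 163, 187), (129, 160, 184), (118, 145, 167), (128, 143, 155), (159, 161, 163), (169, 167, 167), (167, 166, 166), (168, 166, 167), (166, 165, 166), (165, 165, 166), (162, 161, 162), (161, 161, 160), (161, 161, 161), (162, 160, 162)]
335 [(131, 162, 186), (131, 162, 186), (133, 164, 187), (132, 162, 187), (131, 163, 187), (131, 163, 188), (129, 160, 186), (119, 147, 170), (121, 138, 154), (162, 162, 166), (175, 174, 174), (175, 174, 174), (171, 170, 171), (162, 162, 163), (161, 161, 162), (161, 161, 161), (163, 162, 163), (163, 162, 162), (161, 160, 162), (160, 160, 159)]
250 [(133, 163, 187), (132, 162, 187), (132, 163, 186), (130, 161, 185), (132, 162, 187), (132, 162, 186), (132, 163, 187), (130, 161, 185), (121, 150, 173), (119, 140, 158), (144, 151, 156), (164, 164, 165), (166, 164, 165), (165, 164, 164), (166, 165, 166), (169, 168, 169), (168, 167, 168), (165, 163, 164), (162, 160, 162), (160, 158, 159)]
400 [(124, 154, 177), (130, 160, 184), (130, 162, 187), (131, 162, 187), (131, 162, 187), (129, 160, 186), (119, 147, 169), (121, 138, 154), (156, 157, 160), (162, 160, 161), (159, 158, 158), (162, 161, 161), (165, 164, 166), (167, 167, 168), (167, 166, 167), (166, 166, 167), (164, 164, 165), (164, 163, 164), (161, 160, 162), (162, 161, 162)]
100 177 463
130 185 456
160 193 449
175 197 445
```

Run:
```python
from plan import *
I=cv2.imread("pics/l0.png"); C=cal("wrist"); K,M,t=C; T=env.read_tool_pos()
S=R.from_euler('z',RY)*R.from_euler('y',-PI); o=T-S.apply(G)
print(env.read_tool_pos()-pose(rackpt(-.0085,.020)+[0,0,.04],RY,PI)[0], (R.from_quat(env.read_tool_rot()).inv()*R.from_quat(down(RY,PI-LEAN))).magnitude())
h=cv2.cvtColor(I,cv2.COLOR_BGR2HSV); m=cv2.inRange(h,(8,50,90),(25,160,255))
def edges(m,r):
    x=np.where(m[r])[0]; return x.min()-.5,x.max()+.5
for r in (10,40,70,100,130,160,175):
    a,b=edges(m,r); d=K[0,0]*.11/(b-a); pc=np.linalg.solve(K,[(a+b)/2,r,1])*d; pw=M.T@(pc-t); print("slab",r,b-a,(S.inv().apply(pw-o)*1000).round(1))
# same for bare blade in p0 (width 48)
I=cv2.imread("pics/p1.png");h=cv2.cvtColor(I,cv2.COLOR_BGR2HSV)
for r in (60,100,140,160):
    print("blade row",r,[int(h[r,x][2]) for x in range(250,385,5)])
I=I.astype(int).sum(2)
for r in (60,80,100,120,140,160):
    g=I[r-1:r+2].mean(0); e=np.abs(g[3:]-g[:-3]); e[:230]=0;e[400:]=0
    a=230+np.argmax(e[230:300])+1.5; b=330+np.argmax(e[330:400])+1.5; d=K[0,0]*.048/(b-a); pc=np.linalg.solve(K,[(a+b)/2,r,1])*d; print("blade",r,a,b,(S.inv().apply(M.T@(pc-t)-o)*1000).round(1))
```

```text
[ 8.43311902e-06 -5.79978984e-06 -2.54431861e-05] 2.8582434584779328e-05
slab 10 333.0 [21.3 -0.2 13.9]
slab 40 318.0 [12.8 -0.4 15.1]
slab 70 303.0 [ 3.5 -0.6 16.4]
slab 100 287.0 [-6.9 -0.7 17.5]
slab 130 272.0 [-18.4  -0.9  19.1]
slab 160 257.0 [-31.2  -1.3  21. ]
slab 175 249.0 [-38.3  -1.3  21.7]
blade row 60 [159, 152, 172, 172, 174, 167, 173, 173, 173, 167, 169, 169, 167, 168, 167, 170, 171, 172, 173, 171, 167, 167, 173, 166, 168, 155, 150]
blade row 100 [149, 153, 153, 177, 174, 175, 169, 177, 176, 173, 171, 174, 171, 171, 169, 174, 173, 179, 171, 171, 172, 175, 169, 172, 164, 154, 153]
blade row 140 [148, 153, 156, 152, 178, 177, 175, 176, 181, 179, 171, 177, 173, 172, 171, 177, 173, 180, 174, 175, 175, 175, 177, 170, 152, 151, 153]
blade row 160 [161, 157, 159, 154, 158, 177, 178, 174, 181, 179, 173, 176, 173, 173, 173, 177, 177, 179, 176, 175, 180, 172, 176, 153, 155, 155, 158]
blade 60 258.5 374.5 [ 3.   0.7 -1.6]
blade 80 261.5 372.5 [-5.   0.5 -1.9]
blade 100 263.5 370.5 [-13.3   0.5  -1.1]
blade 120 265.5 367.5 [-22.7   0.7  -1.4]
blade 140 268.5 365.5 [-33.1   0.4  -1.7]
blade 160 270.5 362.5 [-44.7   0.7  -2.1]
```

The slab's top runs 7.5° rear-up relative to the blade, while the bare blade measured flat. So its rear edge is perched on the heel's top by a millimetre or less, meaning it started about 3 mm lower on the slope than I estimated. I'll set it back on the rails slightly up-slope, draw the blade back 4 mm, and lift again.

```bash
cat > seat.py <<'E'
from ov import *
def seat(f,pitch):
    C=cal("wrist"); I=env.camera("wrist"); cv2.imwrite(f,I); K,M,t=C
    S=R.from_euler('z',RY)*R.from_euler('y',-pitch); o=env.read_tool_pos()-S.apply(G)
    h=cv2.cvtColor(I,cv2.COLOR_BGR2HSV); m=cv2.inRange(h,(8,50,90),(25,160,255))
    for r in (10,60,100,140,160,170):
        x=np.where(m[r,120:520])[0]+120
        if len(x): 
            a,b=x.min()-.5,x.max()+.5; d=K[0,0]*.11/(b-a); pc=np.linalg.solve(K,[(a+b)/2,r,1])*d; print("slab",r,b-a,(S.inv().apply(M.T@(pc-t)-o)*1000).round(1))
    print("rear row",[int(np.where(m[:220,c])[0].max()) for c in (240,280,380,400)])
    print(env.read_ft_force().round(2),env.read_torque().round(2),env.read_clock())
E
python3 - <<'E'
from seat import *
go=lambda s,n,z=0,v=.05,**k: env.move_linear(pose(rackpt(s,n)+[0,0,z],RY,PI)[0],v=v,**k)
go(-.006,.020,.0,.06); go(-.006,-.018,0,.03); env.dwell(.2); print("down",env.read_ft_force().round(2))
cv2.imwrite("pics/r0.png",env.camera("wrist"))
go(-.0125,-.018,0,.03); go(-.0125,.020,0,.03); go(-.0125,.020,.04,.05); env.dwell(.3)
seat("pics/l1.png",PI)
E
```

```text
down [-0.28 -0.26 -2.29]
slab 10 323.0 [21.  -0.2 10.3]
slab 60 293.0 [ 5.5 -0.6 10.2]
slab 100 269.0 [-9.5 -0.8 10.2]
slab 140 246.0 [-27.1  -1.1  10.6]
slab 160 234.0 [-37.3  -1.2  10.5]
rear row [168, 168, 166, 166]
[ 0.27  0.26 -4.62] [ 0.25  0.66 -0.04] 28.9417
```

Now the slab lies flat on the blade (10.2–10.6 mm constant), about 2–3 mm ahead of the heel and 1 mm off centre. Carry it to the tray and set it down.

Run:
```python
from seat import *
o=rackpt(-.0125,.020)+[0,0,.04]
a,q=pose(o+[0,0,.06],RY,PI); env.move_linear(a,v=.12)
a,q=pose(o+[0,0,.09],RY,.12); env.move_linear(a,v=.08,attitude=q)
T=TR+R.from_euler('z',TY).apply([-.0085,.0013,0])
a,q=pose(T+[0,0,.14],TY,.05); env.move_linear(a,v=.16,attitude=q); print(env.read_clock())
a,q=pose(T+[0,0,.03],TY,0); env.move_linear(a,v=.07,attitude=q); env.dwell(.2)
C=cal("wrist"); cv2.imwrite("pics/t0.png",env.camera("wrist")); I=env.camera("top"); cv2.imwrite("pics/t0t.png",I)
print(env.read_ft_force().round(2),env.read_torque().round(2),env.read_clock())
Ct=cal("top")
for P in [(x,y,.01) for x in(-.05,.05) for y in(-.055,.055)]: print("slab exp top px",proj(Ct,TR+[0,0,.034]+R.from_euler('z',TY).apply(P)).round(1))
h=cv2.cvtColor(I,cv2.COLOR_BGR2HSV)
for c in comps(I,(8,50,60),(25,160,255),150,(170,100,300,240))[:2]: print(cv2.minAreaRect(c),cv2.boxPoints(cv2.minAreaRect(c)).round(1).tolist())
J=cv2.resize(I[110:235,160:300],(560,500),interpolation=3); cv2.imwrite("pics/t1.png",J)
```

```text
34.0417
[-1.15  0.16 -5.19] [ 0.   -0.07  0.03] 35.9917
slab exp top px [250.7 185.2]
slab exp top px [209.8 190.1]
slab exp top px [247.4 150.1]
slab exp top px [207.4 154.8]
((245.9117889404297, 164.64707946777344), (28.376667022705078, 10.186494827270508), 75.96376037597656) [[237.5, 152.10000610351562], [247.39999389648438, 149.60000610351562], [254.3000030517578, 177.1999969482422], [244.39999389648438, 179.60000610351562]]
```

View pics/t1.png

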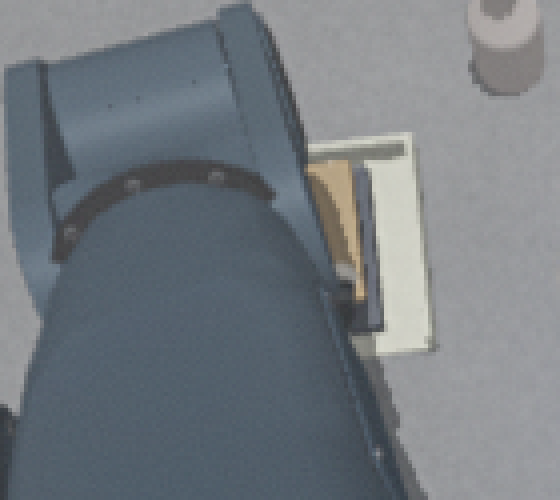

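The arm hides most of it, but the slab's visible far-right corner at (247.4,149.6) matches the expected (247.4,150.1). Lower it, draw the blade out, then look.

Run:
```python
from seat import *
T=TR+R.from_euler('z',TY).apply([-.0085,.0013,0]); D=R.from_euler('z',TY).apply([-.15,0,0])
f0=env.read_ft_force()
env.move_linear(pose(T+[0,0,.004],TY,0)[0],v=.04); env.dwell(.1); print((env.read_ft_force()-f0).round(2))
env.move_linear(pose(T+[0,0,-.013],TY,0)[0],v=.02); env.dwell(.3); print("down",(env.read_ft_force()-f0).round(2),env.read_clock())
hit=env.move_linear(pose(T+[0,0,-.013]+D*.3,TY,0)[0],v=.05,threshold=3); print("hit",hit,(env.read_ft_force()-f0).round(2))
if not hit:
    env.move_linear(pose(T+[0,0,-.013]+D,TY,0)[0],v=.12); env.move_linear(pose(T+[0,0,.10]+D,TY,0)[0],v=.2)
    C=cal("wrist"); I=env.camera("wrist"); cv2.imwrite("pics/u0.png",I); cv2.imwrite("pics/u0t.png",env.camera("top")); cv2.imwrite("pics/u0s.png",env.camera("side"))
    Q=R.from_euler('z',TY)
    for P in [(x,y,.01) for x in(-.05,.05) for y in(-.055,.055)]: print("exp wrist",proj(C,TR+Q.apply(P)).round(1))
    for c in comps(I,(8,50,60),(25,160,255),500)[:2]:
        b=cv2.boxPoints(cv2.minAreaRect(c)); print(cv2.contourArea(c),b.round(1).tolist()); h=cv2.convexHull(c); ap=cv2.approxPolyDP(h,6,True)[:,0]; print("poly",ap.tolist(),[onz(C,p,.038).round(4).tolist() for p in ap])
print(env.read_clock())
```

```text
[ 0.87 -0.62  0.32]
down [1.81 0.05 2.66] 38.1917
hit False [ 2.19 -0.62  2.81]
exp wrist [ 452.1 -263.5]
exp wrist [ 189.8 -263.4]
exp wrist [  606.7 -1192.2]
exp wrist [   45.6 -1190.8]
4816.5 [[-0.0, 309.0], [110.0, 309.0], [110.0, 399.0], [0.0, 399.0]]
poly [[0, 309], [110, 373], [74, 399], [0, 399]] [[0.0728, 0.6772, 0.038], [-0.1476, 0.6032, 0.038], [-0.3094, 0.736, 0.038], [-0.3271, 0.9018, 0.038]]
4056.5 [[296.0, 233.0], [339.0, 233.0], [339.0, 352.0], [296.0, 352.0]]
poly [[334, 233], [333, 348], [305, 351], [301, 233]] [[0.2717, 0.2296, 0.038], [0.0021, 0.1925, 0.038], [-0.0141, 0.2384, 0.038], [0.268, 0.2648, 0.038]]
41.1333
```

Run:
```python
from seat import *
I=cv2.imread("pics/u0t.png"); Ct=cal("top")
for c in comps(I,(8,50,60),(25,160,255),150,(170,100,300,240))[:2]:
    r=cv2.minAreaRect(c); print("slab top:",onz(Ct,r[0],.038).round(4),r, (R.from_euler('z',-TY).apply(onz(Ct,r[0],.038)-TR)*1000).round(1))
M=np.array([.535,.004,.003]); Y=.18
a,q=pose(M,Y,0); env.movep(a+[0,0,.1],q); env.move_linear(a+[0,0,.015],v=.1)
hit=env.move_linear(a+[0,0,-.001],v=.03,threshold=4); print(hit,(env.read_tool_pos()-a).round(4),env.read_ft_force().round(2)); env.dwell(.2)
env.open(); env.dwell(.2)
back=R.from_euler('z',Y).apply(R.from_euler('y',LEAN).apply([0,0,.1]))
env.move_linear(env.read_tool_pos()+back,v=.2); print(env.read_clock())
p=np.array([.52,.12,.33]); env.movep(p,down(.1)); env.dwell(.2)
C=cal("wrist"); I=env.camera("wrist"); cv2.imwrite("pics/f0.png",I); J=env.camera("top"); cv2.imwrite("pics/f0t.png",J)
for c in comps(I,(8,50,60),(25,160,255),800)[:3]:
    ap=cv2.approxPolyDP(cv2.convexHull(c),6,True)[:,0]; print("poly",ap.tolist(),[(R.from_euler('z',-TY).apply(onz(C,v,.038)-TR)[:2]*1000).round(1).tolist() for v in ap.astype(float)])
cv2.imwrite("pics/m6.png",np.hstack([cv2.resize(I,(480,300),interpolation=3),cv2.resize(J[110:290,180:372],(320,300),interpolation=3)])); print(env.read_clock())
```

```text
slab top: [0.6091 0.278  0.038 ] ((232.97817993164062, 173.8362579345703), (34.428646087646484, 39.120460510253906), 82.40535736083984) [-2.3 -3.8 10. ]
True [-0.0003 -0.0001  0.    ] [-0.1   0.16  4.35]
45.4333
poly [[551, 92], [639, 98], [639, 208], [567, 196], [504, 168]] [[-6.6, -485.5], [-15.2, -613.6], [-183.2, -675.7], [-162.1, -552.8], [-116.1, -442.1]]
poly [[245, 50], [252, 123], [179, 125], [166, 52]] [[48.8, -54.6], [-47.0, -56.5], [-49.4, 51.7], [46.9, 53.6]]
poly [[44, 270], [65, 316], [45, 332], [13, 335], [0, 317], [0, 278]] [[-295.3, 330.9], [-395.1, 323.5], [-432.8, 373.3], [-439.9, 437.7], [-397.0, 446.8], [-311.4, 414.8]]
46.7167
```

View pics/m6.png

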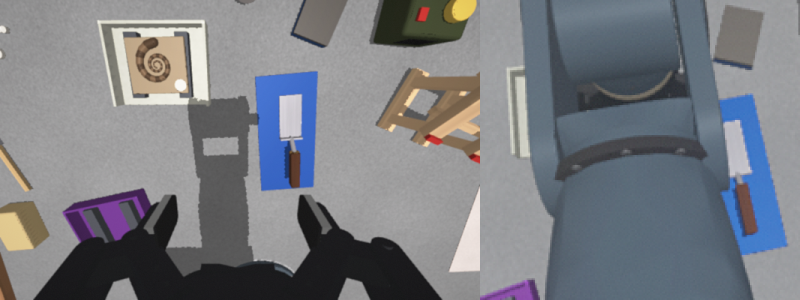

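The slab (157,65) lies on both strips, within about 2 mm of centre and square. The spatula lies flat on the mat (290,140), and the arm is clear of both.

```bash
python3 -c "
from bench import env
print(env.job_done(),env.read_clock())"
```

```text
the job is handed in; nothing more can be done
the job is handed in; nothing more can be done
```

The job is handed in at about 47 s of the 64 s (no verdict was shown): the last pictures show the slab face up, square and about 2 mm off centre on the white tray's foam strips, and the spatula flat on the blue mat. The first lift perched the slab on the spatula's heel, so I set it back on the rack once and lifted it again.

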